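# Load the sprung tape reel into the bench holder

### The job

Load the yellow tape reel into the grey bench holder: lift it out of its black cradle, lay it down lengthwise on the dark rubber mat and let go of it, so that both end discs are free to grasp. Then squeeze the two blue discs together, lower the reel between the holder's two brass cups and let the springs push both axle pins home into the cups. Leave the other things on the bench where they are.

Things in the scene. Friction and masses are not known exactly. Their poses are not given: they have to be found in the camera images.
- reel: Tape reel on a sprung axle, 0.24 kg, 142 mm long over its pin tips. Origin at its centre; its y axis is the long axis (level at the start; both ends alike). Yellow drum, 52 mm diameter, 36 mm long, with a blue octagonal disc and axle pin at each end. The discs are 56 mm across flats and lie flat without rolling: origin then 28 mm above what it lies on.
- disc_a (a joint): How far the disc and pin at the reel's +y end are pushed in, 0 (sprung out) to 0.008 m. Spring: 4 N out, 7 N fully in. Disc 4 mm thick; outer faces of the two discs 64 mm apart free, 48 mm fully squeezed. Squeeze with fingers closing along the reel's y axis, on the part of the discs above the pins (5 to 28 mm above the axis), as the pins stick out at the middle.
- disc_b (a joint): The same for the disc and pin at the reel's -y end.
- pin_a (a point): Round tip of the axle pin at the reel's +y end: 10 mm diameter, sticking out 39 mm from the middle of the disc's outer face. Tips are 142 mm apart free, 126 mm with both discs squeezed.
- pin_b (a point): Tip of the axle pin at the reel's -y end, alike.
- cradle: Black cradle, fixed, 66 x 96 x 70 mm. Origin under its centre on the bench, z up. The reel lies in it along its y axis, axis 50 mm above the bench, pins in 14 mm slots open at the top. The slotted plates (y = +-35 to +-42 mm, 50 mm wide, 70 mm high) stand close outside the discs: fingers fit only at the drum, before and behind it. Lift straight up 35 mm to clear.
- mat: Dark rubber mat, fixed flat on the bench, 200 mm along x, 120 mm along y, 3 mm thick. Origin under its centre. Free of other things: the place to lay the reel down; a reel lying along x fits on it. A reel lying here has its axis 31 mm above the bench.
- holder: Grey sheet-metal reel holder, fixed, base 82 x 176 x 8 mm. Origin under its centre on the bench, z up; y axis along the line of the two brass cups. Posts at y = +-74 to +-82 mm, 82 mm high. Trough walls 64 mm long, 82 mm high, inner faces at x = +-35 mm: no room for fingers beside the drum. A loaded reel lies along y, axis about 60 mm above the bench.
- cup_left (a point): Middle of the inner floor of the cup at the holder's +y end: 70 mm from the holder's centre line, 60 mm above the bench. The cup faces inward; its mouth is 5 mm inward of this point (mouths 130 mm apart), 22 mm wide inside, 29 mm outside, narrowing to about 18 mm at the floor. Either pin may go in either cup.
- cup_right (a point): The same for the cup at the holder's -y end.
- oil_bottle: Bystander: cream oil bottle with black nozzle, 47 mm wide, 137 mm high, standing behind the work. Origin under its centre. Leave alone.
- jar_spacers: Bystander: clear jar with white lid, 48 mm wide, 82 mm high, standing behind the work. Origin under its centre. Leave alone.
- patch_tin: Bystander: flat green and white tin, 45 x 79 x 20 mm, behind the mat. Origin under its centre. Leave alone.
- tape_roll: Bystander: roll of masking tape lying flat, 86 mm wide, 19 mm high, at the back. Origin under its centre. Leave alone.
- marker: Bystander: white paint marker, 12 mm thick, 128 mm long along y, lying at the front edge of the bench before the mat. Origin under its centre. Leave alone.

How it is judged:
On the way:
1. the reel lies on the mat, its axis level, let go of and still (x of reel in the frame of mat between -0.08 and 0.08 m and y of reel in the frame of mat between -0.06 and 0.06 m and z of reel in the frame of mat below 0.036 m and angle between reel's own y axis and vertical between 1.4 and 1.74 rad and contact force between the fingers and reel below 0.1 N and linear speed of reel below 0.03 m/s), for 0.2 s.
At the end, for the whole second after the job is handed in: Each axle pin's tip is in its own cup, within 7 mm of the middle of the cup's floor (either way round), the reel let go of and still (((distance between pin_a and cup_left below 0.007 m and distance between pin_b and cup_right below 0.007 m) or (distance between pin_b and cup_left below 0.007 m and distance between pin_a and cup_right below 0.007 m)) and contact force between the fingers and reel below 0.1 N and linear speed of reel below 0.02 m/s); the robot touches nothing.
It fails at once if a bystander is moved by more than 30 mm (distance of any of oil_bottle, jar_spacers, patch_tin, tape_roll, marker from where it was at the start of the episode above 0.03 m).
It also fails if it takes over 56 s, if anything falls off the work surface, if the arm or the gripper's body presses on something with over 40 N, if the wrist force passes 120 N, or if a joint passes its speed limit or range.

### The arm

A 7-joint arm with a two-finger parallel gripper is mounted at the origin on a cart in front of the work surface, level with it; the furniture and walls round the work are solid. World frame = base frame: x ahead of the robot, y to its left, z up, the work surface at z = 0. Lengths are in m, angles in rad, forces in N, time in s.
With the tool pointing down it reaches from about 0.4 to 0.85 m from the base axis. Payload 10.4 kg.
Tool frame: the origin (TCP) lies between the finger pads; the fingertips stand 14 mm ahead of it and the grasp point (between the pads) lies 5 mm behind it (tip_extent is the z of the fingertips in the tool frame, in m); z points along the fingers, y is the line along which they close (so a half turn about z gives the same grasp; the last joint's range is limited). The gripper opens to 87 mm and grips with 3 to 60 N. Pads are 19 mm wide; open, the fingers measure 117 mm over their backs; the gripper's body (75 mm by 190 mm) begins 51 mm behind the grasp point.
Start: joints at [-1.146, 0.332, -0.065, 1.46, 0.022, 1.35, -0.088], TCP at [0.271, 0.563, 0.237] pointing down, gripper open.
Joint ranges: [-2.6, 2.6], [-0.5, 2.12], [-1.47, 1.34], [0.16, 2.42], [-1.27, 4.41], [0.06, 2.06], [-2.6, 2.6]. Speed limits (rad/s): [2.22, 2.22, 2.79, 2.79, 3.14, 3.14, 3.14].

### API

Orientations are given as a 3x3 rotation matrix whose columns are the frame's x, y, z axes.
In Python, from rig import * gives the robot as it stands.
- The arm moves only by the tool arm_command, never from a script. Its argument "series" is one flat list of numbers, 5 for each row, row after row: the shift along the tool's x, y, z normalised to -1 to 1, where 1 is 0.05 m, then the turn about the tool's z normalised to -1 to 1, where 1 is pi rad, then the closure, from -1 (fully open) to 1 (shut). A call has 1 to 5 rows; each row shifts and turns the commanded pose from where the row before left it, along the tool's axes as they then stand; what a row does not reach is not made up. A row lasts 1/8 s, in which the tool goes at most 62.5 mm and 10.7 degrees, less where a joint would pass 70% of its speed; a pose out of reach is approached as far as the arm can. A call with a number of a shift or a turn outside -1 to 1 is refused whole. A call with a gripper value outside its range is refused whole. The fingers move at their own pace and stop on an object; "grip_force" is the grip in N (left out, the last holds). Time passes only in rows, so rows that do not move let the fingers close. It gives the time, the measured TCP pose, the force, the opening and the grip force at its end, in the units of the state.
- state(): the state, without advancing time (a new reading comes with each control period).
- capture(name): name is "scene" or "side" or "wrist"; returns a dict with "frame" (384x512x3 uint8, red, green, blue), "depth" (384x512 float32, m along the optical axis (not along the pixel's ray), 0 where there is no reading), "fx", "fy", "cx", "cy" (pixels), "position" and "attitude" of the camera in the world. Camera axes: x right, y up, looking along -z (the intrinsics and any distortion apply to the point x, -y, -z); pixel columns grow to the right and rows downward; lengths in m; the calibration is good to about 2 mm. The wrist camera is an equidistant fisheye: a pixel r from the principal point sees the ray r / f radians off the axis. A picture is of the moment at which its call begins.
- job_done(): hands the job in; it is judged then, once.
The state is a dict: "time": time; "joint_positions": joint angles; "dq": joint speeds; "effort": joint torques, N m; "tool_pos": TCP position; "tool_rot": TCP orientation; "wrist_force": force on the tool from outside, world axes, zero at the start; "torque": the same for the moment, N m; "width": finger opening in m; "gripper_force": force on a finger pad.
Only numpy, scipy, OpenCV 4.12 (cv2) and the standard library are available. Lean on these libraries where they do the work, as an engineer would, in place of code of your own. Each camera call takes 0.05 s, during which the arm holds its last target. There are 200 camera calls.

## Working session

There is one attempt and no reset: what is moved stays moved. The work goes in short steps, Python scripts to look and compute and a tool call to move; the robot and the scene stay as the last step left them, time stands still between calls to the robot, and variables do not carry over. Pictures are saved under pics/ and viewed, at most 12 in all, crops included, and the job is handed in when it is done.

Besides the shell and the picture viewer there is one more tool, called after "Call:" as name(argument=value, ...) on one line, values as JSON. arm_command: Moves the arm, as the interface text tells. Its arguments: {"type":"object","properties":{"series":{"type":"array"},"grip_force":{"type":"number"}},"required":["series"]}

```bash
ls; mkdir -p pics
cat > h.py <<'E'
from rig import *
import numpy as np, cv2
def save(n,c): cv2.imwrite(f'pics/{n}.png',cv2.cvtColor(c['frame'],cv2.COLOR_RGB2BGR))
def cloud(c):
    v,u=np.mgrid[0:384,0:512].astype(float); d=c['depth'].astype(float)
    P=np.stack([(u-c['cx'])/c['fx']*d,-(v-c['cy'])/c['fy']*d,-d],-1)
    W=P@np.array(c['attitude']).T+np.array(c['position']); W[d==0]=np.nan
    return W
E
python3 - <<'E'
from h import *
for n in ('scene','side'):
    c=capture(n); save(n,c); np.save(n+'.npy',c,allow_pickle=True)
    print(n,{k:c[k] for k in c if k not in('frame','depth')})
s=state();print({k:s[k] for k in('time','tool_pos','tool_rot','width')})
a=cv2.imread('pics/scene.png');b=cv2.imread('pics/side.png')
E
```

```text
pics
scene {'fx': 391.55391078763995, 'fy': 391.55391078763995, 'cx': 257.3436162634755, 'cy': 191.2920368263873, 'position': array([-0.22695308, -0.32961867,  0.69054172]), 'attitude': array([[ 0.55263255,  0.4552236 , -0.698118  ],
       [-0.8330612 ,  0.32646862, -0.44657281],
       [ 0.02462314,  0.82836569,  0.55964631]])}
side {'fx': 482.20548952847713, 'fy': 482.20548952847713, 'cx': 265.1847851768911, 'cy': 196.8755996087108, 'position': array([0.52588951, 0.71244803, 0.96693099]), 'attitude': array([[-0.99938027,  0.031625  , -0.01545741],
       [-0.03505343, -0.85402564,  0.51904861],
       [ 0.00321388,  0.51926878,  0.85460494]])}
{'time': 0.1, 'tool_pos': array([0.27047326, 0.56306503, 0.23581696]), 'tool_rot': array([[-9.01406019e-01,  4.32974518e-01, -5.06057869e-04],
       [ 4.32974809e-01,  9.01405218e-01, -1.20316424e-03],
       [-6.47762557e-05, -1.30364980e-03, -9.99999148e-01]]), 'width': 0.08679539490155865}
```

View pics/scene.png

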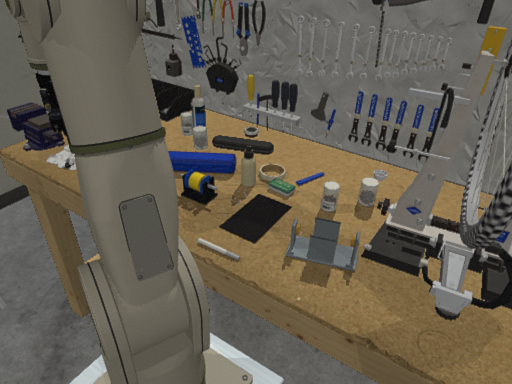

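View pics/side.png

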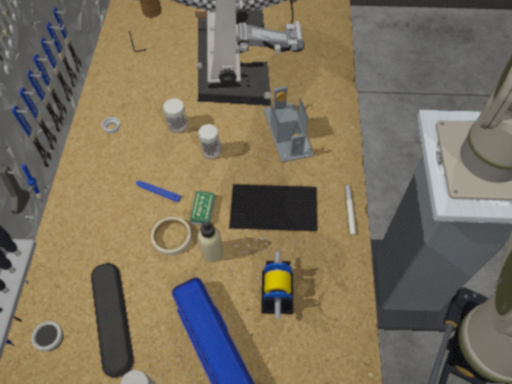

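The scene view shows the reel at (200,183), mat at (256,217) and holder at (325,245). The side view shows the reel at (277,285), mat at (274,207) and holder at (290,130), with the cups at its two end posts. Next I measure these with the depth data.

Run:
```python
from h import *
for n in('scene','side'):
    c=np.load(n+'.npy',allow_pickle=True).item(); W=cloud(c)
    hsv=cv2.cvtColor(c['frame'],cv2.COLOR_RGB2HSV); H,S,V=[hsv[...,i].astype(int) for i in range(3)]
    v,u=np.mgrid[0:384,0:512]
    box=(lambda a,b,cc,d:(u>a)&(u<b)&(v>cc)&(v<d))
    B={'scene':dict(reel=box(178,220,168,206),mat=box(218,295,192,242),hold=box(284,366,214,275)),
       'side':dict(reel=box(255,300,250,318),mat=box(225,322,180,235),hold=box(258,316,84,166))}[n]
    def st(m,t):
        P=W[m];P=P[~np.isnan(P[:,0])]
        if len(P)<4: print(n,t,len(P));return
        r=cv2.minAreaRect(P[:,:2].astype(np.float32)*1000)
        print(n,t,len(P),'mean',P.mean(0).round(4),'z',np.percentile(P[:,2],[2,98]).round(4),'rect mm',np.round(r[0],1),np.round(r[1],1),round(r[2],1))
    st(B['reel']&(H>18)&(H<36)&(S>150)&(V>90),'yellow')
    st(B['reel']&(H>95)&(H<130)&(S>120),'blue')
    z=W[...,2]
    st(B['reel']&(z>.03),'reel>30')
    st(B['mat']&(V<60)&(z<.012),'mat')
    st(B['hold']&(z>.02),'hold>20'); st(B['hold']&(z>.076)&(z<.1),'hold top')
    st(B['hold']&(z<.014)&(z>.005),'hold base'); st(B['hold']&(H>12)&(H<30)&(S>110)&(z>.04)&(z<.08),'brass')
    i=c['frame'][80:170,250:320] if n=='side' else c['frame'][205:280,280:370]
    cv2.imwrite(f'pics/hold_{n}.png',cv2.cvtColor(cv2.resize(i,None,fx=6 if n=='scene' else 5,fy=6 if n=='scene' else 5),cv2.COLOR_RGB2BGR))
a=cv2.imread('pics/hold_scene.png');b=cv2.imread('pics/hold_side.png')
b=cv2.resize(b,(350,450));a=cv2.resize(a,(450,375))
o=np.zeros((450,800,3),np.uint8);o[:450,:350]=b;o[:375,350:]=a;cv2.imwrite('pics/hold.png',o)
```

```text
scene yellow 185 mean [0.5025 0.3573 0.0603] z [-0.0024  0.0758] rect mm [556.3 389.1] [170.6  44.3] 33.1
scene blue 272 mean [0.5445 0.3862 0.04  ] z [0.0017 0.0761] rect mm [544.6 402.8] [183.3 135.4] 30.1
scene reel>30 541 mean [0.503  0.3465 0.0578] z [0.0326 0.076 ] rect mm [510.3 356.6] [ 55.5 140.7] 2.6
scene mat 1741 mean [0.518  0.1505 0.0017] z [-0.0009  0.0042] rect mm [524.1 151.6] [201.7 119.1] 0.1
scene hold>20 1300 mean [ 0.4918 -0.0719  0.0541] z [0.0219 0.0815] rect mm [498.5 -78.9] [ 81.9 188.8] 16.8
scene hold top 183 mean [ 0.4918 -0.071   0.0797] z [0.0761 0.0831] rect mm [495.6 -69.8] [ 80.4 163.4] 15.3
scene hold base 892 mean [ 0.4891 -0.0783  0.0074] z [0.0051 0.0127] rect mm [497.2 -79.4] [ 83.3 194.6] 17.3
scene brass 84 mean [ 0.4883 -0.0653  0.0649] z [0.0488 0.0741] rect mm [494.7 -69.5] [ 27.4 147.1] 16.9
side yellow 506 mean [0.512  0.3599 0.0681] z [0.0098 0.0787] rect mm [512.1 348.6] [52.5 55.8] 1.3
side blue 356 mean [0.5122 0.3584 0.0655] z [0.0096 0.0806] rect mm [511.7 357.5] [56. 82.] 1.5
side reel>30 1316 mean [0.5106 0.363  0.0647] z [0.0383 0.0795] rect mm [510.1 357. ] [ 55.5 140.2] 2.0
side mat 3606 mean [0.5232 0.1551 0.0045] z [0.0008 0.0082] rect mm [523.1 152.8] [117.9 194.8] 89.6
side hold>20 1062 mean [ 0.5021 -0.0841  0.0528] z [0.0212 0.0846] rect mm [ 504.7 -101.4] [ 80.8 241.3] 20.3
side hold top 212 mean [ 0.492  -0.0672  0.0816] z [0.0762 0.0859] rect mm [492.7 -68.8] [ 77.4 165.2] 16.6
side hold base 1325 mean [ 0.4937 -0.071   0.0094] z [0.0052 0.0132] rect mm [494.3 -97.1] [147.7 259.1] 1.4
side brass 77 mean [ 0.5127 -0.1355  0.0618] z [0.0488 0.0768] rect mm [ 512.6 -135.3] [25.6 12.3] 1.8
```

View pics/hold.png

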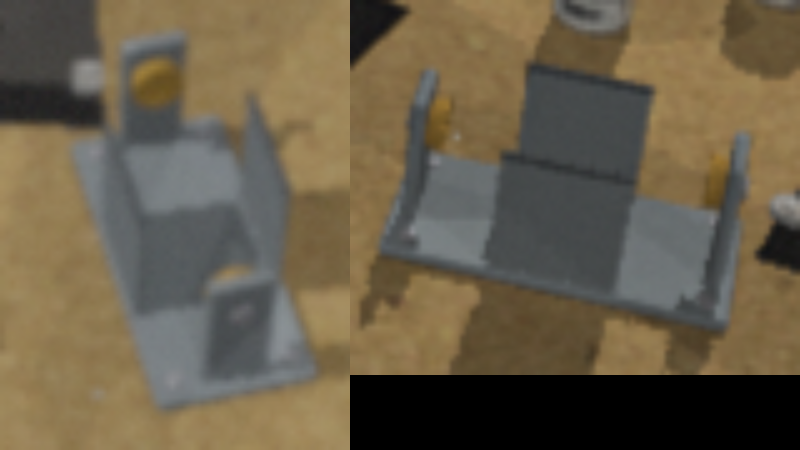

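The close-up shows the brass cups on both posts and an open trough, with yaw about 16.5°. Depth puts the reel at (0.510, 0.357) with yaw 2.3°, the mat centre at (0.5235, 0.152) and the holder at about (0.4945, -0.0695). I rotate the tool first, so its y axis lies along world x.

Call:
arm_command(series=[0,0,0,0.049,-1,0,0,0,0.049,-1,0,0,0,0.049,-1,0,0,0,0.049,-1,0,0,0,0.049,-1], grip_force=30)

```text
time: 0.72
tool_pos: [0.2705, 0.5632, 0.2361]
tool_rot: [[-0.341, 0.94, -0.0], [0.94, 0.341, -0.001], [-0.001, -0.001, -1.0]]
wrist_force: [-0.1, 1.0, -0.4]
width: 0.0874
gripper_force: 0.0
```

Call:
arm_command(series=[0,0,0,0.049,-1,0,0,0,0.05,-1,0,0,0,0,-1])

```text
time: 1.1
tool_pos: [0.2705, 0.5632, 0.2362]
tool_rot: [[-0.043, 0.999, -0.0], [0.999, 0.043, -0.001], [-0.001, -0.0, -1.0]]
wrist_force: [0.2, -0.2, -0.8]
width: 0.0872
gripper_force: 0.0
```

```bash
cat >> h.py <<'E'
def go(x,y,z,deg):
    """print remaining shift in tool axes (units of 50mm) AFTER turning tool y to angle deg, and the turn"""
    s=state();p=np.array(s['tool_pos']);R=np.array(s['tool_rot'])
    a=np.degrees(np.arctan2(R[1,1],R[0,1])); t=(deg-a+180)%360-180
    r=np.radians(deg); ty=np.array([np.cos(r),np.sin(r)]); tx=np.array([-ty[1],ty[0]])
    d=np.array([x,y,z])-p
    print('t',round(s['time'],2),'pos',p.round(4),'ang',round(a,2),'tilt',R[:,2].round(4),'w',round(s['width'],4),'gf',round(s['gripper_force'],1),'F',np.round(s['wrist_force'],1),'q7',round(s['joint_positions'][6],2))
    print('turn',round(-t/180,4),'shift',np.round([d[:2]@tx/.05,d[:2]@ty/.05,-d[2]/.05],3))
E
python3 - <<'E'
from h import *
go(.510,.357,.12,2.2)
c=np.load('side.npy',allow_pickle=True).item(); W=cloud(c)
for n,b in dict(bottle=(195,225,220,265),tin=(188,216,188,226)).items():
    P=W[b[2]:b[3],b[0]:b[1]].reshape(-1,3);P=P[P[:,2]>.012];print(n,np.nanpercentile(P,[3,50,97],axis=0).round(3))
E
```

```text
t 1.1 pos [0.2705 0.5632 0.2362] ang 2.48 tilt [-1.e-04 -7.e-04 -1.e+00] w 0.0872 gf 0.0 F [ 0.2 -0.2 -0.8] q7 -1.13
turn 0.0016 shift [-4.306  4.628  2.324]
bottle [[0.631 0.205 0.015]
 [0.65  0.285 0.087]
 [0.678 0.296 0.136]]
tin [[0.65  0.13  0.016]
 [0.684 0.172 0.021]
 [0.707 0.272 0.137]]
```

Call:
arm_command(series=[-0.7,0.75,0,0,-1,-0.7,0.75,0,0,-1,-0.7,0.75,0,0,-1,-0.7,0.75,0,0,-1,-0.7,0.75,0,0,-1])

```text
time: 1.72
tool_pos: [0.4664, 0.3952, 0.2365]
tool_rot: [[-0.047, 0.999, -0.0], [0.999, 0.047, 0.0], [0.0, -0.0, -1.0]]
wrist_force: [0.4, 1.4, -0.6]
width: 0.0869
gripper_force: 0.0
```

Call:
arm_command(series=[-0.7,0.8,0.5,0.0,-1,-0.1,0.07,0.6,0,-1,0,0,0.6,0,-1,0,0,0.6,0,-1,0,0,0,0,-1])

```text
time: 2.35
tool_pos: [0.5091, 0.3574, 0.1192]
tool_rot: [[-0.046, 0.999, -0.004], [0.999, 0.045, -0.003], [-0.003, -0.004, -1.0]]
wrist_force: [-0.5, 0.3, -0.1]
width: 0.0868
gripper_force: 0.0
```

Run:
```python
from h import *
go(.510,.357,.045,2.2)
c=capture('wrist');save('w1',c);print({k:c[k] for k in c if k not in('frame','depth')})
c=capture('side');save('s1',c)
```

```text
t 2.35 pos [0.5091 0.3574 0.1192] ang 2.61 tilt [-0.0037 -0.003  -1.    ] w 0.0868 gf 0.0 F [-0.5  0.3 -0.1] q7 -0.57
turn 0.0023 shift [-0.009  0.017  1.484]
{'fx': 297.3186396354542, 'fy': 297.3186396354542, 'cx': 255.80718250118852, 'cy': 197.1617020945634, 'position': array([0.5068185 , 0.44122715, 0.26724789]), 'attitude': array([[ 0.99893352, -0.04505192, -0.01010691],
       [ 0.04600366,  0.9525014 ,  0.30103944],
       [-0.00393556, -0.30118334,  0.95355813]])}
```

View pics/w1.png

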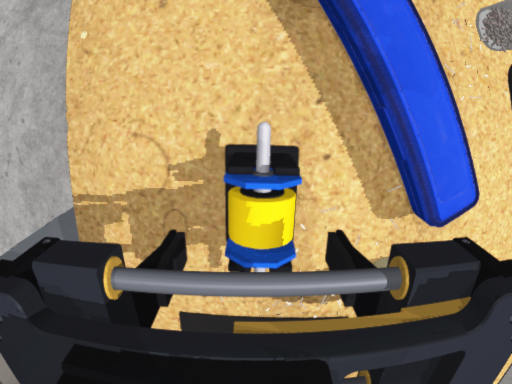

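The wrist view shows the drum at about (262,218), lying midway between the two fingers at columns 175 and 338. I descend, close and lift.

Call:
arm_command(series=[0,0.02,0.4,0.002,-1,0,0,0.4,0,-1,0,0,0.4,0,-1,0,0,0.28,0,-1,0,0,0,0,-1])

```text
time: 3.08
tool_pos: [0.5108, 0.3579, 0.046]
tool_rot: [[-0.036, 0.999, -0.002], [0.999, 0.036, -0.002], [-0.001, -0.002, -1.0]]
wrist_force: [-0.1, -0.1, -0.0]
width: 0.087
gripper_force: 0.0
```

Call:
arm_command(series=[0,0,0,0,1,0,0,0,0,1,0,0,0,0,1,0,0,0,0,1,0,0,0,0,1])

```text
time: 3.7
tool_pos: [0.5116, 0.3585, 0.0478]
tool_rot: [[-0.036, 0.999, 0.0], [0.999, 0.036, 0.0], [0.0, 0.0, -1.0]]
wrist_force: [-0.1, -0.0, 1.5]
width: 0.0515
gripper_force: 30.0
```

Run:
```python
from h import *
go(.510,.357,.125,2.2)
```

```text
t 3.7 pos [0.5116 0.3585 0.0478] ang 2.06 tilt [ 4.e-04  4.e-04 -1.e+00] w 0.0515 gf 30.0 F [-0.1 -0.   1.5] q7 -0.56
turn -0.0008 shift [-0.029 -0.034 -1.544]
```

Call:
arm_command(series=[0,0,-0.5,0,1,0,0,-0.5,0,1,0,0,-0.5,0,1,-0.6,0,-0.1,0,1,-0.7,0.05,0,0,1])

```text
time: 4.32
tool_pos: [0.516, 0.2934, 0.1278]
tool_rot: [[-0.038, 0.999, 0.0], [0.999, 0.038, 0.0], [0.0, 0.0, -1.0]]
wrist_force: [0.3, -0.5, -2.6]
width: 0.0509
gripper_force: 30.0
```

Call:
arm_command(series=[-0.8,0.05,0,0,1,-0.8,0,0,0,1,-0.8,0,0,0,1,-0.43,0,0,0,1,0,0,0,-0.049,1])

```text
time: 4.95
tool_pos: [0.524, 0.1507, 0.1275]
tool_rot: [[-0.189, 0.982, -0.0], [0.982, 0.189, -0.0], [-0.0, -0.0, -1.0]]
wrist_force: [-0.5, 0.5, -2.7]
width: 0.0511
gripper_force: 30.0
```

Call:
arm_command(series=[0,0,0,-0.049,1,0,0,0,-0.049,1,0,0,0,-0.049,1,0,0,0,-0.049,1,0,0,0,-0.049,1])

```text
time: 5.58
tool_pos: [0.5237, 0.1531, 0.1273]
tool_rot: [[-0.823, 0.569, -0.0], [0.569, 0.823, 0.0], [0.001, -0.0, -1.0]]
wrist_force: [0.4, 0.3, -2.1]
width: 0.0514
gripper_force: 30.0
```

Call:
arm_command(series=[0,0,0,-0.049,1,0,0,0,-0.049,1,0,0,0,-0.049,1,0,0,0,-0.049,1,0,0,0,0,1])

```text
time: 6.2
tool_pos: [0.5237, 0.1529, 0.1273]
tool_rot: [[-1.0, -0.005, -0.0], [-0.005, 1.0, 0.0], [0.0, 0.0, -1.0]]
wrist_force: [-0.0, 0.8, -2.9]
width: 0.0514
gripper_force: 30.0
```

Run:
```python
from h import *
go(.5235,.152,.030,90)
c=capture('side');W=cloud(c);hsv=cv2.cvtColor(c['frame'],cv2.COLOR_RGB2HSV)
save('s2',c)
c=capture('wrist');save('w2',c)
a=cv2.imread('pics/s2.png')[130:300,180:360];b=cv2.imread('pics/w2.png')
o=np.zeros((384,900,3),np.uint8);o[:,512:]=cv2.resize(a,(388,384));o[:,:512]=b;cv2.imwrite('pics/c2.png',cv2.resize(o,(800,341)))
```

```text
t 6.2 pos [0.5237 0.1529 0.1273] ang 90.26 tilt [-5.e-04  3.e-04 -1.e+00] w 0.0514 gf 30.0 F [-0.   0.8 -2.9] q7 1.24
turn 0.0014 shift [ 0.004 -0.018  1.947]
```

View pics/c2.png

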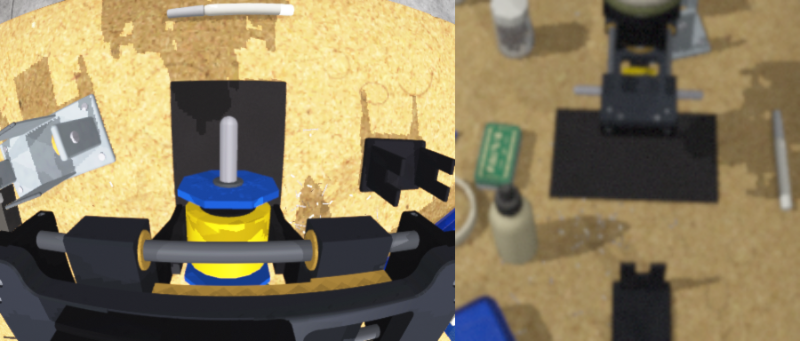

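The reel is held level over the mat, with its pin at (229,150) in the left wrist panel. I lower it and release.

Call:
arm_command(series=[0,0,0.5,0,1,0,0,0.5,0,1,0,0,0.5,0,1,0,0,0.3,0,1,0,0,0.12,0,1])

```text
time: 6.92
tool_pos: [0.5237, 0.1523, 0.0309]
tool_rot: [[-1.0, -0.004, -0.001], [-0.004, 1.0, -0.0], [0.001, -0.0, -1.0]]
wrist_force: [0.0, -0.6, -2.7]
width: 0.0511
gripper_force: 30.0
```

Call:
arm_command(series=[0,0,0.03,0,1,0,0,0,0,1])

```text
time: 7.18
tool_pos: [0.5244, 0.1524, 0.0307]
tool_rot: [[-1.0, -0.004, 0.001], [-0.004, 1.0, 0.001], [-0.001, 0.001, -1.0]]
wrist_force: [-1.0, -0.2, -3.5]
width: 0.0514
gripper_force: 30.0
```

Run:
```python
from h import *
go(.5235,.152,.030,90)
```

```text
t 7.17 pos [0.5244 0.1524 0.0307] ang 90.25 tilt [ 1.1e-03  5.0e-04 -1.0e+00] w 0.0514 gf 30.0 F [-1.  -0.2 -3.5] q7 1.25
turn 0.0014 shift [ 0.019 -0.008  0.014]
```

Call:
arm_command(series=[0,0,0.02,0,1,0,0,0.02,0,1,0,0,0,0,1])

```text
time: 7.55
tool_pos: [0.5246, 0.1524, 0.0289]
tool_rot: [[-1.0, -0.004, 0.001], [-0.004, 1.0, 0.001], [-0.001, 0.001, -1.0]]
wrist_force: [-1.2, -1.2, 4.9]
width: 0.0513
gripper_force: 30.0
```

Call:
arm_command(series=[0,0,0,0,-1,0,0,0,0,-1,0,0,0,0,-1,0,0,0,0,-1,0,0,0,0,-1])

```text
time: 8.18
tool_pos: [0.5239, 0.1522, 0.028]
tool_rot: [[-1.0, -0.005, -0.0], [-0.005, 1.0, 0.0], [0.0, 0.0, -1.0]]
wrist_force: [-0.4, 0.0, -0.1]
width: 0.0856
gripper_force: 0.0
```

Call:
arm_command(series=[0,0,0,0,-1,0,0,-0.4,0,-1,0,0,-0.7,0,-1,0,0,-0.7,0,-1,0,0,-0.6,0.04,-1])

```text
time: 8.8
tool_pos: [0.5241, 0.1522, 0.1495]
tool_rot: [[-0.992, 0.123, 0.001], [0.123, 0.992, 0.0], [-0.001, 0.001, -1.0]]
wrist_force: [1.0, 0.1, 0.2]
width: 0.0869
gripper_force: 0.0
```

Call:
arm_command(series=[0,0,0,0.049,-1,0,0,0,0.049,-1,0,0,0,0.049,-1,0,0,0,0.049,-1,0,0,0,0.049,-1])

```text
time: 9.43
tool_pos: [0.5239, 0.1522, 0.148]
tool_rot: [[-0.625, 0.781, -0.0], [0.781, 0.625, 0.0], [0.0, -0.0, -1.0]]
wrist_force: [0.1, 0.6, -0.8]
width: 0.0873
gripper_force: 0.0
```

Call:
arm_command(series=[0,0,0,0.049,-1,0,0,0,0.049,-1,0,0,0,0.049,-1,0,0,0,0.049,-1,0,0,0,0.015,-1])

```text
time: 10.05
tool_pos: [0.5239, 0.1522, 0.148]
tool_rot: [[-0.014, 1.0, -0.0], [1.0, 0.014, 0.0], [0.0, -0.0, -1.0]]
wrist_force: [0.0, -0.1, 0.8]
width: 0.0871
gripper_force: 0.0
```

Run:
```python
from h import *
go(.5235,.152,.053,0)
for n in('scene','side'):
    c=capture(n);W=cloud(c);hsv=cv2.cvtColor(c['frame'],cv2.COLOR_RGB2HSV);H,S,V=[hsv[...,i] for i in range(3)]
    near=(abs(W[...,0]-.524)<.09)&(abs(W[...,1]-.152)<.06)
    for t,m in dict(y=near&(W[...,2]<.07)&(H>18)&(H<36)&(S>150),b=near&(W[...,2]<.07)&(H>95)&(H<130)&(S>120),hi=near&(W[...,2]>.018)&(W[...,2]<.07)).items():
        P=W[m]
        if len(P)<5: print(n,t,len(P));continue
        r=cv2.minAreaRect(P[:,:2].astype(np.float32)*1000);print(n,t,len(P),np.round(r[0],1),np.round(r[1],1),round(r[2],1),np.percentile(P[:,2],98).round(4))
c=capture('wrist');save('w3',c)
```

```text
t 10.05 pos [0.5239 0.1522 0.148 ] ang 0.8 tilt [-0.e+00  1.e-04 -1.e+00] w 0.0871 gf 0.0 F [ 0.  -0.1  0.8] q7 -0.29
turn 0.0045 shift [-0.005 -0.007  1.9  ]
scene y 191 [541.4 171.7] [116.2  45. ] 57.8 0.0562
scene b 288 [537.1 153.9] [109.   92.7] 41.1 0.0576
scene hi 512 [523.7 150.7] [139.4  57.5] 0.4 0.0577
side y 430 [522.2 138.9] [42.4 78. ] 1.8 0.06
side b 199 [523.4 140.8] [71.9 81.7] 0.5 0.0617
side hi 690 [522.6 152.5] [ 57.1 140.3] 89.4 0.061
```

View pics/w3.png

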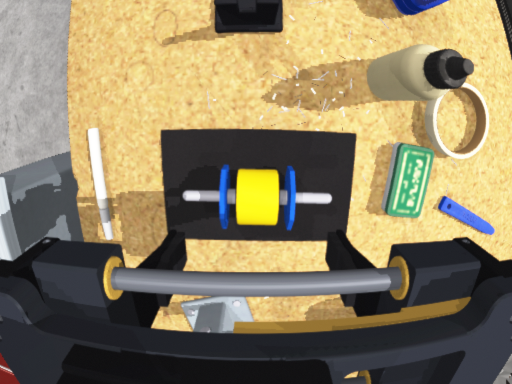

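The reel lies level on the mat, centred at (258,197) with both blue discs free. I lower over the discs and squeeze.

Call:
arm_command(series=[0,0,0.5,0.004,-1,0,0,0.5,0,-1,0,0,0.5,0,-1,0,0,0.3,0,-1,0,0,0.08,0,-1])

```text
time: 10.82
tool_pos: [0.5236, 0.1521, 0.0534]
tool_rot: [[-0.005, 1.0, -0.001], [1.0, 0.005, -0.0], [-0.0, -0.001, -1.0]]
wrist_force: [-0.7, 0.1, 0.4]
width: 0.0869
gripper_force: 0.0
```

Call:
arm_command(series=[0,0,0,0,-1,0,0,0,0,1,0,0,0,0,1,0,0,0,0,1,0,0,0,0,1], grip_force=40)

```text
time: 11.45
tool_pos: [0.5242, 0.1523, 0.0544]
tool_rot: [[-0.005, 1.0, 0.001], [1.0, 0.005, 0.0], [0.0, 0.001, -1.0]]
wrist_force: [-0.2, 0.3, 1.3]
width: 0.0551
gripper_force: 7.4
```

Call:
arm_command(series=[0,0,0,0,1,0,0,0,0,1,0,0,0,0,1])

```text
time: 11.82
tool_pos: [0.5242, 0.1524, 0.0544]
tool_rot: [[-0.005, 1.0, 0.001], [1.0, 0.005, 0.0], [0.0, 0.001, -1.0]]
wrist_force: [0.0, -0.3, 6.2]
width: 0.047
gripper_force: 40.0
```

Call:
arm_command(series=[0,0,-0.2,0,1,0,0,-0.5,0,1,0,0,-0.6,0,1,0,0,-0.6,0,1,0,0,-0.5,0.045,1])

```text
time: 12.45
tool_pos: [0.5236, 0.152, 0.1752]
tool_rot: [[0.139, 0.99, -0.0], [0.99, -0.139, 0.0], [0.0, -0.0, -1.0]]
wrist_force: [1.3, 0.1, -2.2]
width: 0.0472
gripper_force: 40.0
```

Call:
arm_command(series=[0,0,0,0.045,1,0,0,0,0.045,1,0,0,0,0.045,1,0,0,0,0.045,1,0,0,0,0.045,1])

```text
time: 13.08
tool_pos: [0.5234, 0.152, 0.1739]
tool_rot: [[0.75, 0.661, -0.001], [0.661, -0.75, -0.0], [-0.001, -0.0, -1.0]]
wrist_force: [0.5, 0.5, -2.3]
width: 0.0473
gripper_force: 40.0
```

Call:
arm_command(series=[0,0,0,0.045,1,0,0,0,0.045,1,0,0,0,0.048,1,0,0,0,0,1,-0.3,0.6,0,0,1])

```text
time: 13.7
tool_pos: [0.5178, 0.1211, 0.1738]
tool_rot: [[0.955, 0.297, -0.0], [0.297, -0.955, 0.0], [-0.0, -0.0, -1.0]]
wrist_force: [0.4, -0.7, -2.5]
width: 0.0471
gripper_force: 40.0
```

Call:
arm_command(series=[-0.3,0.7,0,0,1,-0.3,0.7,0,0,1,-0.3,0.7,0,0,1,-0.3,0.7,0,0,1,-0.3,0.6,0,0,1])

```text
time: 14.32
tool_pos: [0.4951, -0.0668, 0.1741]
tool_rot: [[0.956, 0.293, -0.0], [0.293, -0.956, 0.0], [-0.0, -0.0, -1.0]]
wrist_force: [-0.3, 0.1, -2.6]
width: 0.0472
gripper_force: 40.0
```

Call:
arm_command(series=[0,0,0,0,1,0,0,0,0,1])

```text
time: 14.58
tool_pos: [0.4956, -0.0646, 0.174]
tool_rot: [[0.956, 0.292, -0.0], [0.292, -0.956, 0.001], [-0.0, -0.001, -1.0]]
wrist_force: [-1.0, 1.1, -2.6]
width: 0.0467
gripper_force: 40.0
```

Run:
```python
from h import *
go(.4945,-.0695,.083,-73.5)
for n in ('wrist','side','scene'):
    c=capture(n);save(n+'4',c);np.save(n+'4.npy',c,allow_pickle=True)
a=cv2.imread('pics/wrist4.png');b=cv2.imread('pics/scene4.png')[180:290,260:400];d=cv2.imread('pics/side4.png')[70:170,240:340]
o=np.zeros((384,896,3),np.uint8);o[:,:512]=a;o[:192,512:512+244]=cv2.resize(b,(244,192));o[192:,512:704]=cv2.resize(d,(192,192))
cv2.imwrite('pics/c4.png',o[:,:780])
```

```text
t 14.57 pos [ 0.4956 -0.0646  0.174 ] ang -73.03 tilt [-2.e-04  5.e-04 -1.e+00] w 0.0467 gf 40.0 F [-1.   1.1 -2.6] q7 -1.17
turn 0.0026 shift [-0.049  0.087  1.82 ]
```

View pics/c4.png

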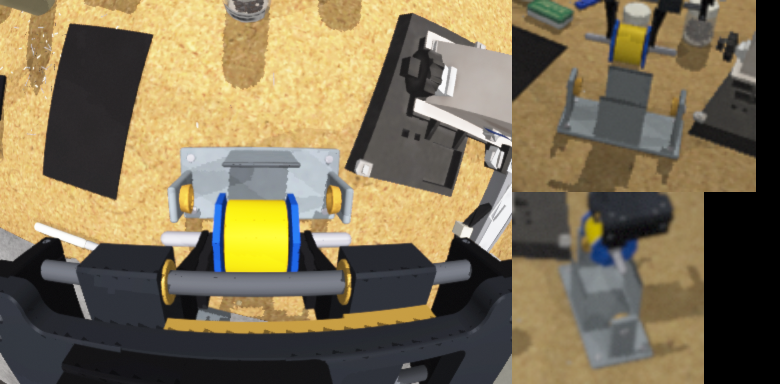

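The wrist view shows both brass cups, at (187,198) and (333,197), and both pins, at about (178,239) and (335,239). I measure the cups against the pins in the tool frame from this one image.

```bash
cat >> h.py <<'E'
def fcloud(c):
    v,u=np.mgrid[0:384,0:512].astype(float); d=c['depth'].astype(float)
    x=(u-c['cx'])/c['fx'];y=(v-c['cy'])/c['fy'];r=np.hypot(x,y)+1e-9;k=np.tan(r)/r
    W=np.stack([x*k*d,-y*k*d,-d],-1)@np.array(c['attitude']).T+np.array(c['position']); W[d==0]=np.nan
    return W
def tool(W):
    s=state();return (W-np.array(s['tool_pos']))@np.array(s['tool_rot'])
E
python3 - <<'E'
from h import *
def rep(t,P):
    if len(P)<4: print(t,len(P));return
    print(t,len(P),'pct5/50/95',np.percentile(P,[3,50,97],axis=0).round(4).tolist())
s=state();print(s['tool_pos'],s['time'])
for n in('wrist','scene','side'):
    c=np.load(n+'4.npy',allow_pickle=True).item();W=fcloud(c) if n=='wrist' else cloud(c)
    T=tool(W); hsv=cv2.cvtColor(c['frame'],cv2.COLOR_RGB2HSV);H,S,V=[hsv[...,i].astype(int) for i in range(3)]
    near=(abs(T[...,0])<.06)&(abs(T[...,1])<.11)
    z=W[...,2]
    print('==',n)
    for sg in(1,-1):
        sd=near&(T[...,1]*sg>.06)
        rep(f'post top{sg}',T[sd&(z>.077)&(z<.09)])
        rep(f'post{sg}',T[sd&(z>.03)&(z<.09)])
        rep(f'brass{sg}',T[sd&(z>.045)&(z<.078)&(H>10)&(H<32)&(S>110)])
        rep(f'pin{sg}',T[near&(T[...,1]*sg>.035)&(z>.14)&(z<.165)&(S<60)])
        rep(f'disc{sg}',T[near&(T[...,1]*sg>.0)&(z>.1)&(z<.19)&(H>95)&(H<130)&(S>120)])
    b=near&(z<.013)&(z>.004)&(S<70); rep('base',T[b])
    P=T[near&(abs(T[...,1])<.04)&(z>.07)&(z<.09)&(S<90)];rep('walltop',P)
    P=W[near&(z>.076)&(z<.088)];r=cv2.minAreaRect(P[:,:2].astype(np.float32)*1000);print('rect',r)
E
```

```text
[ 0.49574892 -0.06418065  0.1739516 ] 14.725
== wrist
post top1 320 pct5/50/95 [[-0.0155, 0.0776, 0.0908], [0.0005, 0.0804, 0.0924], [0.0154, 0.0847, 0.0964]]
post1 1076 pct5/50/95 [[-0.0142, 0.0688, 0.0913], [0.0051, 0.0779, 0.1032], [0.028, 0.1082, 0.1414]]
brass1 385 pct5/50/95 [[-0.0111, 0.0686, 0.0999], [0.0004, 0.0716, 0.1061], [0.0119, 0.0771, 0.1245]]
pin1 501 pct5/50/95 [[-0.0021, 0.0367, 0.0178], [0.0029, 0.0479, 0.0195], [0.0057, 0.0598, 0.0232]]
disc1 815 pct5/50/95 [[-0.0056, 0.0192, -0.006], [0.015, 0.0206, 0.0026], [0.0286, 0.0232, 0.0302]]
post top-1 314 pct5/50/95 [[-0.0143, -0.0777, 0.0912], [0.0017, -0.0734, 0.0926], [0.0165, -0.0706, 0.0966]]
post-1 925 pct5/50/95 [[-0.013, -0.0772, 0.0915], [0.0047, -0.0706, 0.1019], [0.0172, -0.0618, 0.1367]]
brass-1 364 pct5/50/95 [[-0.0103, -0.0701, 0.0999], [0.0022, -0.0644, 0.105], [0.0129, -0.0613, 0.1249]]
pin-1 526 pct5/50/95 [[-0.002, -0.0608, 0.018], [0.0035, -0.0488, 0.0194], [0.0063, -0.0376, 0.0232]]
disc-1 799 pct5/50/95 [[-0.0061, -0.0243, -0.0054], [0.0148, -0.0215, 0.0022], [0.0289, -0.0201, 0.0304]]
base 7413 pc
[... 2002 characters left out ...]
, 0.0881], [-0.0042, -0.0754, 0.0924], [0.0109, -0.0675, 0.0966]]
post-1 228 pct5/50/95 [[-0.0193, -0.08, 0.0891], [-0.0024, -0.0765, 0.1091], [0.0123, -0.063, 0.1413]]
brass-1 0
pin-1 45 pct5/50/95 [[-0.0055, -0.0608, 0.0151], [-0.0012, -0.0516, 0.0185], [0.0021, -0.0366, 0.0251]]
disc-1 151 pct5/50/95 [[-0.0252, -0.0286, 0.0068], [0.0085, -0.0233, 0.0267], [0.024, -0.0204, 0.0443]]
base 1161 pct5/50/95 [[-0.0407, -0.0816, 0.1614], [0.0006, 0.0013, 0.1645], [0.0358, 0.0819, 0.1689]]
walltop 105 pct5/50/95 [[-0.0414, -0.0273, 0.0879], [0.0306, -0.0015, 0.0923], [0.034, 0.0321, 0.1031]]
rect ((491.96856689453125, -66.7802505493164), (77.57015228271484, 163.30075073242188), 17.535093307495117)
```

Call:
arm_command(series=[0,0.084,0,0.003,1,0,0,0.3,0,1,0,0,0.4,0,1,0,0,0.3,0,1,0,0,0,0,1])

```text
time: 15.35
tool_pos: [0.496, -0.0693, 0.1226]
tool_rot: [[0.96, 0.28, -0.003], [0.28, -0.96, -0.0], [-0.003, -0.0, -1.0]]
wrist_force: [-0.9, -0.2, -1.2]
width: 0.047
gripper_force: 40.0
```

Run:
```python
from h import *
go(.4945,-.0695,.083,-73.5)
c=capture('wrist');save('w5',c);d=capture('scene')
for n,c in(('wrist',c),('scene',d)):
    W=fcloud(c) if n=='wrist' else cloud(c);T=tool(W);z=W[...,2]
    hsv=cv2.cvtColor(c['frame'],cv2.COLOR_RGB2HSV);H,S=hsv[...,0],hsv[...,1]
    R={}
    near=abs(T[...,0])<.03
    for sg in(1,-1):
        y=T[...,1]*sg
        for t,m in dict(top=(y>.06)&(y<.1)&(z>.077)&(z<.087),brass=(y>.055)&(y<.09)&(z>.045)&(z<.078)&(H>10)&(H<32)&(S>110),pin=(y>.03)&(y<.068)&(z>.088)&(z<.112)&(S<70)).items():
            P=T[near&m]; R[t,sg]=P
            if len(P)>3: print(n,t,sg,len(P),np.percentile(P[:,0],[3,50,97]).round(4),'y',np.percentile(P[:,1],[3,50,97]).round(4),'z',np.percentile(P[:,2],[3,50]).round(4))
```

```text
t 15.35 pos [ 0.496  -0.0693  0.1226] ang -73.71 tilt [-2.6e-03 -5.0e-04 -1.0e+00] w 0.047 gf 40.0 F [-0.9 -0.2 -1.2] q7 -1.14
turn -0.0012 shift [-0.029 -0.004  0.792]
wrist top 1 444 [-0.0124  0.0032  0.0169] y [0.0719 0.0745 0.0787] z [0.0411 0.0427]
wrist brass 1 558 [-0.0101  0.0025  0.0133] y [0.063  0.0663 0.0716] z [0.05  0.057]
wrist pin 1 510 [-0.0029  0.0021  0.0049] y [0.0354 0.0471 0.059 ] z [0.0194 0.0211]
wrist top -1 445 [-0.0128  0.0023  0.0161] y [-0.0829 -0.0785 -0.0757] z [0.0413 0.0429]
wrist brass -1 533 [-0.0103  0.0021  0.0128] y [-0.0751 -0.0701 -0.0669] z [0.0502 0.0573]
wrist pin -1 554 [-0.0033  0.0026  0.0058] y [-0.0617 -0.0495 -0.0371] z [0.019  0.0211]
scene top 1 30 [-0.0177 -0.0047  0.0117] y [0.0743 0.0776 0.0812] z [0.0419 0.0438]
scene brass 1 37 [-0.015  -0.0092  0.0056] y [0.0652 0.069  0.0731] z [0.0506 0.0554]
scene pin 1 51 [-0.0071 -0.0038  0.0009] y [0.0306 0.0461 0.0605] z [0.0195 0.0228]
scene top -1 27 [-0.0182 -0.0008  0.012 ] y [-0.0816 -0.0771 -0.074 ] z [0.0421 0.044 ]
scene brass -1 45 [-0.0169 -0.0088  0.0076] y [-0.0734 -0.0674 -0.065 ] z [0.0514 0.0595]
scene pin -1 48 [-0.0073 -0.0033  0.003 ] y [-0.0603 -0.0457 -0.0303] z [0.0184 0.0223]
```

View pics/w5.png

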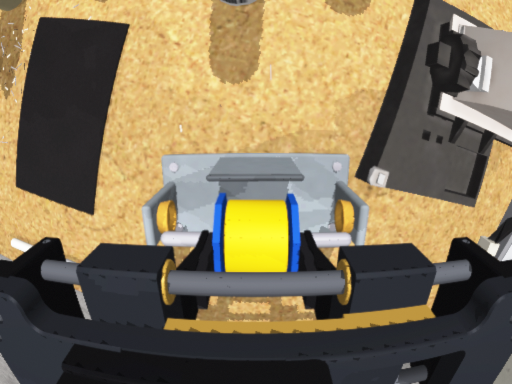

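The pins at (180,239) and (330,239) are level with and between the cups at (166,216) and (344,214). They match to within 1 mm, so I lower on.

Call:
arm_command(series=[0,-0.008,0.2,0,1,0,0,0.2,0,1,0,0,0.15,0,1,0,0,0.12,0,1,0,0,0.1,0,1])

```text
time: 16.08
tool_pos: [0.4968, -0.0689, 0.0851]
tool_rot: [[0.96, 0.28, -0.0], [0.28, -0.96, 0.0], [-0.0, -0.0, -1.0]]
wrist_force: [-0.2, 0.4, -1.9]
width: 0.0474
gripper_force: 40.0
```

Call:
arm_command(series=[0,0,0,0,1,0,0,0,0,1])

```text
time: 16.32
tool_pos: [0.497, -0.0689, 0.0857]
tool_rot: [[0.96, 0.28, 0.0], [0.28, -0.96, 0.0], [0.0, 0.0, -1.0]]
wrist_force: [0.7, -0.5, -2.7]
width: 0.0474
gripper_force: 40.0
```

Run:
```python
from h import *
go(.4945,-.0695,.083,-73.5)
c=capture('wrist');save('w6',c);d=capture('scene');save('s6',d)
a=cv2.imread('pics/w6.png')[150:300,120:400];b=cv2.imread('pics/s6.png')[200:280,275:375]
o=np.zeros((600,700,3),np.uint8);o[:300,:560]=cv2.resize(a,(560,300));o[300:,:375]=cv2.resize(b,(375,300));cv2.imwrite('pics/c6.png',o[:,:560])
W=fcloud(c);T=tool(W);z=W[...,2];S=cv2.cvtColor(c['frame'],cv2.COLOR_RGB2HSV)[...,1]
for sg in(1,-1):
    y=T[...,1]*sg
    P=T[(abs(T[...,0])<.012)&(y>.03)&(y<.062)&(z>.05)&(z<.075)&(S<70)];print('pin',sg,len(P),np.percentile(P,[3,50,97],axis=0).round(4).tolist())
```

```text
t 16.32 pos [ 0.497  -0.0689  0.0857] ang -73.72 tilt [ 4.e-04  1.e-04 -1.e+00] w 0.0474 gf 40.0 F [ 0.7 -0.5 -2.7] q7 -1.1
turn -0.0012 shift [-0.05  -0.003  0.055]
pin 1 515 [[-0.0021, 0.0359, 0.0179], [0.0031, 0.0477, 0.0196], [0.006, 0.0594, 0.0234]]
pin -1 530 [[-0.0024, -0.0607, 0.0178], [0.0036, -0.049, 0.0197], [0.0065, -0.038, 0.0235]]
```

View pics/c6.png

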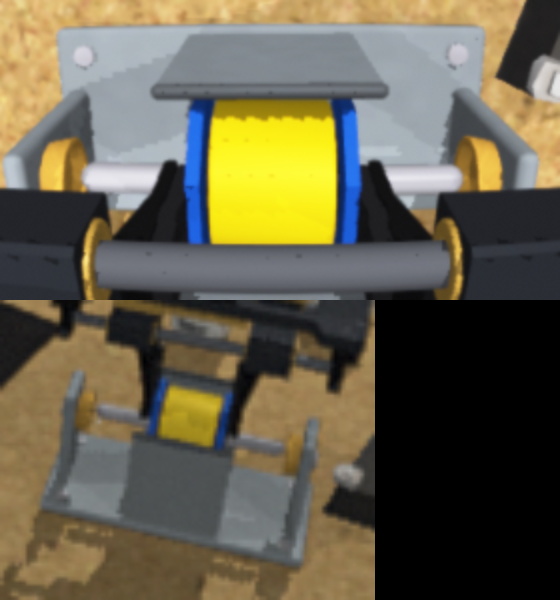

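The pins sit centred in front of the cups, with no contact force. I lower the last 2.5 mm and release.

Call:
arm_command(series=[0,0,0.05,0,1,0,0,0,0,1,0,0,0,0,0.2,0,0,0,0,-0.1,0,0,0,0,-0.4])

```text
time: 17.05
tool_pos: [0.4968, -0.0689, 0.083]
tool_rot: [[0.96, 0.28, 0.0], [0.28, -0.96, 0.0], [0.0, -0.0, -1.0]]
wrist_force: [0.4, -0.5, -2.2]
width: 0.0522
gripper_force: 6.2
```

Call:
arm_command(series=[0,0,0,0,-0.7,0,0,0,0,-1,0,0,0,0,-1,0,0,0,0,-1,0,0,0,0,-1])

```text
time: 17.68
tool_pos: [0.4969, -0.0689, 0.0831]
tool_rot: [[0.96, 0.28, 0.0], [0.28, -0.96, 0.0], [0.0, 0.0, -1.0]]
wrist_force: [-0.3, -0.3, 0.4]
width: 0.0861
gripper_force: 0.0
```

Run:
```python
from h import *
go(.4945,-.0695,.083,-73.5)
c=capture('wrist');save('w7',c);d=capture('scene');save('s7',d)
a=cv2.imread('pics/w7.png')[150:300,120:400];b=cv2.imread('pics/s7.png')[200:280,275:375]
o=np.zeros((600,560,3),np.uint8);o[:300,:560]=cv2.resize(a,(560,300));o[300:,:375]=cv2.resize(b,(375,300));cv2.imwrite('pics/c7.png',o)
```

```text
t 17.68 pos [ 0.4969 -0.0689  0.0831] ang -73.72 tilt [ 2.e-04  1.e-04 -1.e+00] w 0.0861 gf 0.0 F [-0.3 -0.3  0.4] q7 -1.1
turn -0.0012 shift [-0.048 -0.002  0.002]
```

View pics/c7.png

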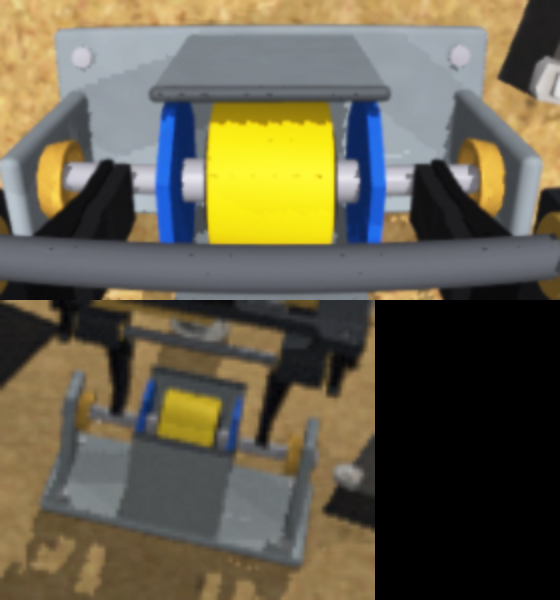

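Both pins are inside the cups and the discs are sprung out against the cup floors. I retreat straight up and check.

Call:
arm_command(series=[0,0,-0.2,0,-1,0,0,-0.4,0,-1,0,0,-0.6,0,-1,0,0,-0.7,0,-1,0,0,-0.7,0,-1])

```text
time: 18.4
tool_pos: [0.4967, -0.0691, 0.2149]
tool_rot: [[0.96, 0.28, 0.001], [0.28, -0.96, 0.0], [0.001, 0.0, -1.0]]
wrist_force: [0.6, 0.4, -0.3]
width: 0.0869
gripper_force: 0.0
```

Call:
arm_command(series=[0,0,0,0,-1,0,0,0,0,-1,0,0,0,0,-1,0,0,0,0,-1])

```text
time: 18.9
tool_pos: [0.4964, -0.0689, 0.2123]
tool_rot: [[0.96, 0.28, -0.001], [0.28, -0.96, -0.0], [-0.001, -0.0, -1.0]]
wrist_force: [-0.5, 0.2, -1.0]
width: 0.0873
gripper_force: 0.0
```

Run:
```python
from h import *
go(.4945,-.0695,.083,-73.5)
c=capture('wrist');save('w8',c)
a=cv2.imread('pics/w8.png')[130:310,120:400];cv2.imwrite('pics/c8.png',cv2.resize(a,(784,504)))
W=fcloud(c);T=tool(W);z=W[...,2];hsv=cv2.cvtColor(c['frame'],cv2.COLOR_RGB2HSV);H,S=hsv[...,0],hsv[...,1]
for sg in(1,-1):
    y=T[...,1]*sg;P=T[(abs(T[...,0])<.012)&(y>.037)&(y<.06)&(z>.04)&(z<.075)&(S<70)];print('pin',sg,len(P),np.percentile(P,[3,50,97],axis=0).round(4).tolist(),'ztop',np.percentile(z[(abs(T[...,0])<.012)&(y>.037)&(y<.06)&(z>.04)&(z<.075)&(S<70)],97))
```

```text
t 18.9 pos [ 0.4964 -0.0689  0.2123] ang -73.72 tilt [-1.3e-03 -3.0e-04 -1.0e+00] w 0.0873 gf 0.0 F [-0.5  0.2 -1. ] q7 -1.2
turn -0.0012 shift [-0.039  0.     2.587]
pin 1 212 [[-0.003, 0.038, 0.1469], [0.0024, 0.0485, 0.1487], [0.006, 0.0592, 0.1536]] ztop 0.06563765173700138
pin -1 194 [[-0.0017, -0.0592, 0.1469], [0.003, -0.0483, 0.1486], [0.0065, -0.0379, 0.1518]] ztop 0.06557820594406603
```

View pics/c8.png

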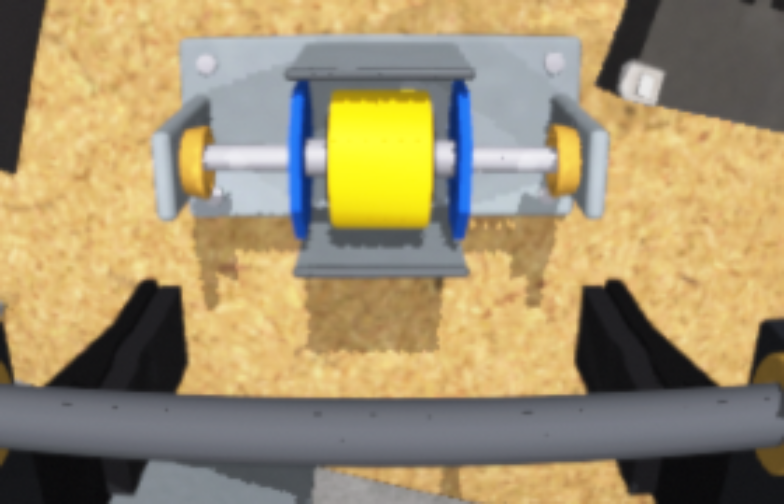

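Both pins are seated in the cups at (200,160) and (562,160), with the axis level at about 60 mm and the gripper clear.

```bash
python3 -c "
from rig import *
print(job_done())"
```

```text
the job is handed in; nothing more can be done
None
```

The reel is loaded in the holder, with both pins seated in the brass cups and its axis level at about 60 mm. It was laid down and let go of on the mat on the way, the gripper is clear, no bystander was touched as far as the pictures show, and the job was handed in at about 19 s; the hand-in call returned no verdict.

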